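# Prop a backdrop panel on the easel and clip it

### The arm

A 6-joint arm with a two-finger parallel gripper is mounted at the origin on the work surface. World frame = base frame: x ahead of the robot, y to its left, z up, the work surface at z = 0. Lengths are in m, angles in rad, forces in N, time in s.
With the tool pointing down it reaches from about 0.4 to 0.825 m from the base axis. Payload 7 kg.
Tool frame: the origin (TCP) lies on the mounting face of the last link; the fingertips stand 173 mm ahead of it and the grasp point (between the pads) lies 155 mm ahead of it (bot.hold_point_z is the distance from the TCP to the grasp point, in m); z points along the fingers, y is the line along which they close (so a half turn about z gives the same grasp; the last joint's range is limited). The gripper opens to 85 mm and grips with 20 to 120 N. Pads are 22 mm wide; open, the fingers measure 114 mm over their backs; the gripper's body (76 mm by 85 mm) begins 54 mm behind the grasp point. The pads swing forward as they close: fully open they stand 13 mm farther back than shut.
Start: joints at [-0.909, 0.359, 0.012, 0, -1.224, -0.288], TCP at [0.246, -0.628, 0.405] pointing down, gripper open.
Joint ranges: [-3.07, 3.07], [-1.43, 2.12], [-1.02, 1.25], [-3.03, 1.67], [-3.05, -0], [-3.03, 3.03]. Speed limits (rad/s): [2.39, 2.39, 3.01, 3.14, 3.14, 3.14].

### API

Orientations are given as a unit quaternion [x, y, z, w].
In Python, from workcell import telemetry, get_image, calibration, workorder, bot gives the robot as it stands. The module is installed in compiled form; this text tells all that it offers.
- The arm moves only by the shell command python3 -m pendant 'ROWS' [OPENING] [FORCE]. ROWS is a JSON object of lists of equal length, an entry for each row: "offset": the shift along the tool's x, y, z each as a share of 250 mm, from -1 to 1, a list of three; "delta_rot": the turn, a rotation vector about the tool's x, y, z each as a share of 45 degrees, from -1 to 1, a list of three. In form: {"offset": [[x, y, z], ...], "delta_rot": [[rx, ry, rz], ...]}. A call has 1 to 12 rows; each row shifts and turns the commanded pose from where the row before left it, along the tool's axes as they then stand; what a row does not reach is not made up. A row lasts 1/8 s, in which the tool goes at most 62.5 mm and 10.7 degrees, less where a joint would pass 70% of its speed; a pose out of reach is approached as far as the arm can. A call with a number of a shift or a turn outside -1 to 1 is refused whole. A call with a gripper value outside its range is refused whole. OPENING is the finger opening in mm, from 0 to 85.4, set as the call begins (- or left out, the last holds). The fingers move at their own pace and stop on an object; FORCE is the grip in N (left out, the last holds). Time passes only in rows, so rows that do not move let the fingers close. It gives the time, the measured TCP pose, the force, the opening and the grip force at its end, in the units of the state.
- telemetry.state(): the state, without advancing time (a new reading comes with each control period).
- get_image(name): name is "scene" or "top" or "wrist"; returns (picture, depth): 384x512x3 uint8, red, green, blue; 384x512 float32, m along the optical axis (not along the pixel's ray), 0 where there is no reading.
- calibration(name): a dict with "fovy" (degrees; the focal length in pixels is half the picture's height over the tangent of half this angle, whatever the lens; pixels are square), "cx", "cy" (the principal point, pixels), "origin" and "rotation" of the camera in the world; the wrist camera has in their place "tool_from_camera" (4x4, takes a point from camera to tool coordinates, whose origin is the TCP and whose axes are the flange's). Camera axes: x right, y down, z forward; pixel columns grow to the right and rows downward; lengths in m; the calibration is good to about 2 mm. A picture is of the moment at which its call begins: read the wrist's pose just before it. calibration takes no time and is no camera call.
- workorder.close_job(): hands the job in; it is judged then, once.
The state is a dict: "t": time; "qpos": joint angles; "qd": joint speeds; "joint_torque": joint torques, N m; "eef_pos": TCP position; "orientation": TCP orientation; "force": force on the tool from outside, world axes, zero at the start; "moment": the same for the moment, N m; "grip_width": finger opening in m; "grasp_force": force on a finger pad.
Only numpy, scipy, OpenCV 4.12 (cv2) and the standard library are available. Lean on these libraries where they do the work, as an engineer would, in place of code of your own. Each camera call takes 0.05 s, during which the arm holds its last target. There are 200 camera calls.

### The job

Take the blue backdrop panel from its rack and lean it, centred, on the little easel: foot between the toe lip and the back plate, resting back against the plate. Then fetch the spring clip from its tray and clip it from the side onto one upright side edge, left or right, so that it grips panel and back plate together, and let go of it. Leave the brown panel and everything else on the table where it stands.

Things in the scene. Friction and masses are not known exactly. Their poses are not given: they have to be found in the camera images.
- panel: loose blue backdrop panel, 6 mm thick (own x) x 100 wide (own y) x 140 tall (own z), 70 g, both faces alike; origin at the centre of its lower edge. Starts upright in one of the rack's two slots
- spare_panel: brown panel of the same size and frame, upright in the other slot; must stay there
- rack: fixed wooden rack, base 120 (x) x 110 (y) x 8 mm, origin at the centre of its underside, own z up; two slots along its y at x = -30 and +30 mm, 8.6 mm wide, floor 8 mm up, fences up to 32 mm above the table
- easel: fixed wooden easel, own z up, origin on the table. Foot board x -75 to 55, y -50 to 50, top at z 10 mm. Back plate 6 mm thick, 94 wide (y), 105 long up its slope; its front face starts at x 20, z 10 and leans back 15 degrees, top towards own -x. The panel goes on the +x side of this face. Toe lip x 32 to 38, up to z 18 (foot gap 12 mm). Strut behind the plate at y = 0, 11 mm wide
- easel_foot (a point): middle of the bottom line of the back plate's front face, at the foot board's top; the seated panel's back lower edge lies here
- easel_edge_left (a point): point on the back plate's front face at its +y side edge, 60 mm up the slope: a good place for the clip. Panel (6) and plate (6) make 12 mm here; this face is the middle of the sandwich
- easel_edge_right (a point): the same at the -y side edge
- tray: fixed grey clip tray, own z up, origin on the table below the clip's hinge; floor 6 mm thick; open-topped slot x -62 to -12 mm, 68 wide, walls to z 32 on sides and back: no room for fingers beside the clip's handles. The clip's nose points to its +x and stands free; below it a 30 mm wide tongue runs to x = 22
- clip: black spring clip, orange jaw pads, on its side, 22 mm high, 103 long, 60 g; origin on the hinge axis at its underside, z along the hinge. Frame of its +y lever. At rest nose to +x (tip x 52, 23 wide at x 30, 19 at x 45), handles to -x (ends x -50, 61 wide over all). Pinch the handles 38 mm behind the hinge (about 12 N; 34 mm wide and parallel when fully pinched) to open the jaws
- clip_lever (a joint): angle between the clip's levers, rad: 0 at rest (nearly shut), 0.22 with the pads parallel 12 mm apart, 0.5 fully open (19 mm at the pads' inner end, 25 mm at the tip); sprung shut. The middle line is the clip's x axis turned by minus half of it about z. Pads lie 30 to 51 mm ahead of the hinge, throat free from 16 mm
- clip_nose (a point): point between the jaw pads at rest: x 40, z 11 mm in the clip's frame (rides on the +y lever)
- jar: tall jar with green label, diameter 60, height 115 mm, origin at the centre of its underside; stands beside the easel, on either side
- tin: low aluminium tin, diameter 56, height 24 mm, origin under its centre; stands beside the easel on the other side, low enough to work above
- diorama: round scenery base with rock and tree, diameter 110, height 73 mm, origin under its centre
- tub: white tub of green turf, rim diameter 68, height 55 mm, origin under its centre
- brush: green paint brush lying on the table beyond the easel, 170 mm long along its own x
- tree: model tree beyond the easel, diameter 60, height 120 mm, origin under its centre
Not all that is in view belongs to the job. Leave any red or yellow look-alike of the easel alone.

How it is judged:
By the outcome, as a careful person would: the job done as asked, in the order asked, and still so for the second after the job is handed in, with the robot touching nothing.
It also fails if it takes over 72 s, if anything falls off the work surface, if the arm or the gripper's body presses on something with over 40 N, if the wrist force passes 120 N, or if a joint passes its speed limit or range.

## Working session

There is one attempt and no reset: what is moved stays moved. The work goes in short steps, Python scripts to look and compute and a shell command to move; the robot and the scene stay as the last step left them, time stands still between calls to the robot, and variables do not carry over. Pictures are saved under pics/ and viewed, at most 13 in all, crops included, and the job is handed in when it is done.

```bash
mkdir -p pics
python3 - <<'E'
from workcell import telemetry,get_image,calibration,bot
import cv2,numpy as np
s=telemetry.state();print(s['t'],s['eef_pos'],s['orientation'],bot.hold_point_z)
for n in['scene','top','wrist']:
    c=calibration(n);print(n,{k:np.round(v,4).tolist() for k,v in c.items() if not isinstance(v,str)})
for n in['scene','top']:
    im,d=get_image(n);np.savez(f'{n}0.npz',im=im,d=d);cv2.imwrite(f'pics/{n}0.png',im[:,:,::-1]);print(d.min(),d.max())
E
```

```text
0.0 [ 0.2464316  -0.62818671  0.40374793] [-1.85772017e-01  9.82592503e-01  8.21981372e-04 -2.33732930e-04] 0.1547
scene {'fovy': 42.8671, 'cx': 256.7722, 'cy': 186.3922, 'origin': [0.9817, 0.7033, 1.1544], 'rotation': [0.2575, 0.911, -0.3089, -0.0916]}
top {'fovy': 53.2924, 'cx': 252.1087, 'cy': 190.2535, 'origin': [0.4569, 0.0097, 1.0527], 'rotation': [-0.7041, 0.7082, -0.0423, 0.0308]}
wrist {'fovy': 61.5475, 'cx': 249.9572, 'cy': 185.7633, 'tool_from_camera': [[-0.0002, -0.9649, -0.2625, 0.0666], [1.0, -0.0002, -0.0001, 0.0004], [0.0, -0.2625, 0.9649, 0.0311], [0.0, 0.0, 0.0, 1.0]]}
0.0 3.4426558
0.0 1.9490939
```

View pics/scene0.png

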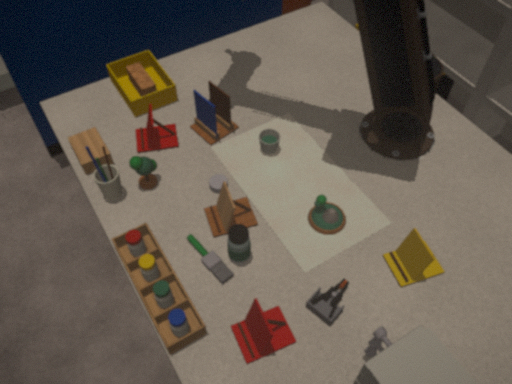

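View pics/top0.png

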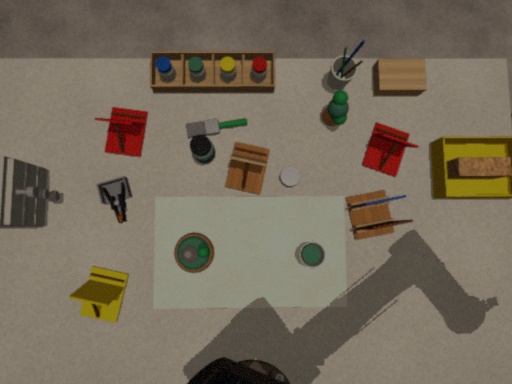

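Scene view: blue panel about (205,108), brown panel (220,103), easel (230,212), jar (238,240), tin (218,183), clip/tray (328,300). Top view: rack (370,215) with the blue panel on the far side, easel (248,168), jar (203,148), tin (289,176), tray/clip (117,200). Next I'll take enlarged crops.

```bash
cat > h.py <<'E'
import numpy as np,cv2
from scipy.spatial.transform import Rotation as R
from workcell import telemetry,get_image,calibration,bot
def cam(n,st=None):
    c=calibration(n);f=192/np.tan(np.radians(c['fovy'])/2)
    if n=='wrist':
        st=st or telemetry.state();T=np.array(c['tool_from_camera']);Rt=R.from_quat(st['orientation']).as_matrix()
        return f,c['cx'],c['cy'],Rt@T[:3,3]+st['eef_pos'],Rt@T[:3,:3]
    r=np.array(c['rotation']);r=R.from_quat(r).as_matrix() if r.size==4 else r
    return f,c['cx'],c['cy'],np.array(c['origin']),r
def cloud(d,C):
    f,cx,cy,o,r=C;v,u=np.mgrid[:d.shape[0],:d.shape[1]]
    P=np.stack([(u-cx)/f*d,(v-cy)/f*d,d],-1)@r.T+o;P[d==0]=np.nan;return P
def plane(uv,z,C):
    f,cx,cy,o,r=C;uv=np.atleast_2d(uv).astype(float)
    g=np.c_[(uv[:,0]-cx)/f,(uv[:,1]-cy)/f,np.ones(len(uv))]@r.T
    return o+g*((z-o[2])/g[:,2])[:,None]
def proj(P,C):
    f,cx,cy,o,r=C;q=(np.atleast_2d(P)-o)@r;return q[:,:2]/q[:,2:]*f+[cx,cy]
E
python3 - <<'E'
from h import *
out=[]
for n,boxes in [('top',[(215,135,60,60),(335,180,80,80),(90,165,60,60)]),('scene',[(195,170,70,70),(180,75,70,70),(295,265,65,65)])]:
    z=np.load(n+'0.npz');C=cam(n);P=cloud(z['d'],C);np.save(n+'P.npy',P)
    out.append(np.hstack([cv2.resize(z['im'][y:y+h,x:x+w,::-1],(260,290),interpolation=cv2.INTER_CUBIC) for x,y,w,h in boxes]))
    t=P[...,2];print(n,'table z',np.nanmedian(t))
    for u,v in ([(203,148),(289,176),(375,202),(248,168),(117,200),(194,252),(312,254)] if n=='top' else [(205,108),(230,205),(238,235),(328,300)]): print((u,v),np.round(P[v,u],3))
cv2.imwrite('pics/crops.png',np.vstack(out))
E
```

```text
top table z -0.00015347590600356398
(203, 148) [0.661 0.116 0.112]
(289, 176) [ 0.602 -0.108  0.023]
(375, 202) [ 0.521 -0.298  0.147]
(248, 168) [0.616 0.004 0.077]
(117, 200) [0.541 0.361 0.007]
(194, 252) [0.401 0.146 0.039]
(312, 254) [ 0.393 -0.164  0.034]
scene table z -0.0012176524518447973
(205, 108) [ 0.527 -0.319  0.109]
(230, 205) [0.64  0.032 0.098]
(238, 235) [0.673 0.131 0.113]
(328, 300) [0.546 0.357 0.008]
```

View pics/crops.png

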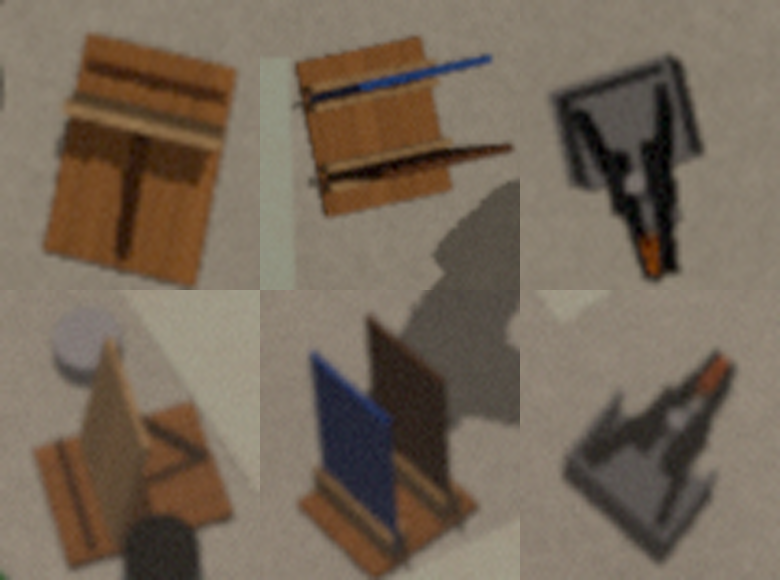

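The crops confirm it: easel lip is on the far (+x) side with the plate leaning towards the robot. Jar is at its +y side and the low tin at −y, so I'll clip the right edge. Blue panel is in the far slot, and the clip's nose points towards the robot. Now the poses.

```bash
cat > m.py <<'E'
from h import *
D=lambda a:np.round(np.degrees(a),1)
def rect(Q):
    c,s,a=cv2.minAreaRect((Q[:,:2]*1000).astype(np.float32));return np.round(c,1),np.round(s,1),round(a,1)
top=np.load('top0.npz');P=np.load('topP.npy');im=top['im'];hsv=cv2.cvtColor(im,cv2.COLOR_RGB2HSV)
S=np.load('sceneP.npy');sim=np.load('scene0.npz')['im'];shs=cv2.cvtColor(sim,cv2.COLOR_RGB2HSV)
def box(P,c,r,z0,z1,m=True):
    k=(abs(P[...,0]-c[0])<r)&(abs(P[...,1]-c[1])<r)&(P[...,2]>z0)&(P[...,2]<z1)&m;return k
def planefit(Q):
    c=np.median(Q,0)
    for _ in range(4):
        _,_,v=np.linalg.svd(Q-c,full_matrices=False);n=v[2];e=(Q-c)@n;Q=Q[abs(e)<max(.003,2*e.std())];c=Q.mean(0)
    return c,n*np.sign(n[0]),e.std(),len(Q)
# easel board
brown=(hsv[...,0]<25)&(hsv[...,1]>60)
for nm,c,r,zs in[('easel',(.625,.005),.1,(.005,.014)),('rack',(.50,-.28),.1,(.004,.013))]:
    k=box(P,c,r,*zs,brown);print(nm,k.sum(),rect(P[k]))
k=box(P,(.62,.005),.075,.02,.13);print('plate top view',k.sum(),planefit(P[k]))
q=P[k];q=q[q[:,2]>.095];print('plate top edge',len(q),q.mean(0).round(4),rect(q))
k=box(S,(.62,.005),.075,.02,.13);print('plate scene',k.sum(),planefit(S[k]))
blue=(shs[...,0]>100)&(shs[...,0]<130)&(shs[...,1]>90)
k=box(S,(.52,-.3),.1,.04,.15,blue);Q=S[k];print('blue scene',k.sum(),planefit(Q),Q.min(0),Q.max(0))
for z in(.05,.08,.11,.135):
    b=Q[abs(Q[:,2]-z)<.008];print(z,b[:,1].min(),b[:,1].max(),b.mean(0).round(4))
bl=(hsv[...,0]>100)&(hsv[...,0]<130)&(hsv[...,1]>90)
k=box(P,(.52,-.3),.1,.1,.16,bl);print('blue top',k.sum(),P[k].mean(0),rect(P[k]),np.nanpercentile(P[k][:,2],[5,50,95]))
v,u=np.nonzero(bl&(np.arange(512)[None]>335)&(np.arange(512)[None]<430));p=plane(np.c_[u,v],.148,cam('top'));print('blue px at z.148',rect(p))
# clip
k=box(P,(.53,.36),.09,.018,.05);Q=P[k];print('tray/clip',k.sum(),rect(Q))
orange=(hsv[...,0]<18)&(hsv[...,1]>120)&(np.arange(512)[None]<135)&(np.arange(384)[:,None]>195)&(np.arange(384)[:,None]<235)
v,u=np.nonzero(orange);print('orange',len(u),plane(np.c_[u,v],.026,cam('top')).mean(0),np.nanmedian(P[orange],0))
k=box(P,(.57,.36),.06,.022,.05);print('walls',rect(P[k]))
E
python3 m.py
```

```text
easel 1283 (array([628.2,   5.5]), array([101., 130.]), 77.3)
rack 1073 (array([ 496.8, -330. ]), array([119.9, 110.3]), 10.2)
plate top view 283 (array([0.61799955, 0.00704632, 0.08536649]), array([ 0.83513473, -0.19254376, -0.51524449]), np.float64(0.0070252822479705615), 212)
plate top edge 110 [0.6294 0.0051 0.1089] (array([630.3,   4.6]), array([93.4, 10.2]), 77.8)
plate scene 567 (array([0.64325009, 0.00680834, 0.07006896]), array([ 0.94097139, -0.20820601,  0.26687656]), np.float64(0.0011768781901044386), 462)
blue scene 158 (array([ 0.52857616, -0.31718862,  0.11752377]), array([0.98140679, 0.19165366, 0.01046843]), np.float64(0.001272667607423544), 148) [ 0.47740606 -0.37711017  0.05191444] [ 0.5379421  -0.2713472   0.14976752]
0.05 -0.33850410101869866 -0.28173016734608547 [ 0.5288 -0.3205  0.0538]
0.08 -0.35329392052424735 -0.2801188482931384 [ 0.5297 -0.3218  0.081 ]
0.11 -0.3554717389514823 -0.28758812714979554 [ 0.5301 -0.3239  0.11  ]
0.135 -0.3596563614471684 -0.27378357051462354 [ 0.5284 -0.3168  0.1355]
blue top 80 [ 0.52532203 -0.31720961  0.14616865] (array([ 526.1, -322.7]), array([ 5. , 96.5]), 10.5) [0.14255438 0.14740807 0.14954311]
blue px at z.148 (array([ 715.8, -267.2]), array([398.9, 125.3]), 12.2)
tray/clip 535 (array([537., 357.]), array([117.1,  77.3]), 15.7)
orange 47 [0.49667418 0.34578793 0.026     ] [0.49606108 0.34610746 0.02631799]
walls (array([551.2, 361. ]), array([87.3, 77.4]), 15.9)
```

```bash
cat >> h.py <<'E'
def Rdown(az,tilt=0,taz=0):
    """tool x azimuth az (deg), z down, then leaned: tool z tipped by tilt towards azimuth taz (top leans opposite)"""
    a=np.radians(az);x=np.array([np.cos(a),np.sin(a),0]);z=np.array([0,0,-1.]);M=np.c_[x,np.cross(z,x),z]
    t=np.radians(taz);ax=np.cross([0,0,-1],[np.cos(t),np.sin(t),0])
    return (R.from_rotvec(ax*np.radians(tilt))*R.from_matrix(M)).as_matrix()
def go(G,M,st=None,back=None):
    """G: wanted grasp point, M: wanted tool rotation; shift first (present axes), then turn"""
    st=st or telemetry.state();M0=R.from_quat(st['orientation']).as_matrix()
    T=np.array(G)-M[:,2]*(back or bot.hold_point_z)
    s=M0.T@(T-st['eef_pos'])/.25;w=R.from_matrix(M0.T@M).as_rotvec()/np.radians(45)
    print('TCP',T.round(4),'shift first',s.round(4),'rows>=',np.ceil(np.linalg.norm(s)/.25),'turn',w.round(4),'rows>=',np.ceil(np.linalg.norm(w)/.237),'shift if turned first',(M.T@(T-st['eef_pos'])/.25).round(4))
E
python3 -c "
from h import *
go((.5262,-.3237,.225),Rdown(-79.5))"
```

```text
TCP [ 0.5262 -0.3237  0.3797] shift first [-1.4866  0.7254  0.0975] rows>= 7.0 turn [ 1.7000e-03  1.1000e-03 -1.7575e+00] rows>= 8.0 shift if turned first [-0.9938 -1.3223  0.0967]
```

```bash
python3 -m pendant '{"offset":[[0,0,0],[0,0,0],[0,0,0],[0,0,0],[0,0,0],[0,0,0],[0,0,0],[0,0,0]],"delta_rot":[[0,0,-0.22],[0,0,-0.22],[0,0,-0.22],[0,0,-0.22],[0,0,-0.22],[0,0,-0.22],[0,0,-0.22],[0,0,-0.2175]]}' 36 40
python3 -m pendant '{"offset":[[-0.1,-0.132,0.0097],[-0.1,-0.132,0.0097],[-0.1,-0.132,0.0097],[-0.1,-0.132,0.0097],[-0.1,-0.132,0.0097],[-0.1,-0.132,0.0097],[-0.1,-0.132,0.0097],[-0.1,-0.132,0.0097],[-0.1,-0.132,0.0097],[-0.094,-0.134,0.0097],[0,0,0]],"delta_rot":[[0,0,0],[0,0,0],[0,0,0],[0,0,0],[0,0,0],[0,0,0],[0,0,0],[0,0,0],[0,0,0],[0,0,0],[0,0,0]]}'
cat > w.py <<'E'
import sys
from h import *
st=telemetry.state();im,d=get_image('wrist');n=sys.argv[1];np.savez(n+'.npz',im=im,P=cloud(d,cam('wrist',st)),d=d)
cv2.imwrite(f'pics/{n}.png',im[:,:,::-1]);print(st['t'],st['eef_pos'].round(4) if hasattr(st['eef_pos'],'round') else st['eef_pos'],'qpos',np.round(st['qpos'],2))
E
python3 w.py w1
python3 - <<'E'
from h import *
go((.5262,-.3237,.225),Rdown(-79.5))
E
```

```text
t: 1.1
eef_pos: [0.2464, -0.6283, 0.4041]
orientation: [0.771, -0.637, -0.0, -0.0]
force: [0.4, 0.3, 0.8]
grip_width: 0.0357
grasp_force: 0.0
t: 2.48
eef_pos: [0.5277, -0.3219, 0.3796]
orientation: [0.77, -0.638, -0.001, 0.0]
force: [-0.4, 0.1, -0.3]
grip_width: 0.0358
grasp_force: 0.0
2.475 [ 0.5277 -0.3219  0.3796] qpos [-0.23  0.28 -0.16 -0.   -1.13  0.42]
TCP [ 0.5262 -0.3237  0.3797] shift first [0.0034 0.0031 0.0003] rows>= 1.0 turn [0.0013 0.0008 0.0028] rows>= 1.0 shift if turned first [0.0034 0.0031 0.0003]
```

View pics/w1.png

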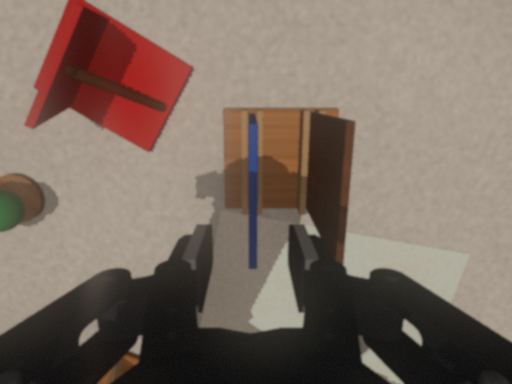

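Wrist view: blue panel edge-on at column ~252, rows 115–268, between the fingers (205 and 295). The brown panel is at columns 310–350, clear of the right finger. Now I'll measure the top edge.

Run:
```python
from h import *
z=np.load('w1.npz');im,P=z['im'],z['P'];hs=cv2.cvtColor(im,cv2.COLOR_RGB2HSV)
b=(hs[...,0]>100)&(hs[...,0]<130)&(hs[...,1]>90)
k=b&(P[...,2]>.138)&(P[...,2]<.16);Q=P[k];v,u=np.nonzero(k);print(k.sum(),u.min(),u.max(),v.min(),v.max(),np.percentile(Q[:,2],[5,50,95]))
print('depth',cv2.minAreaRect((Q[:,:2]*1000).astype(np.float32)))
C=cam('wrist');p=plane(np.c_[u,v],.148,C);print('ray',cv2.minAreaRect((p[:,:2]*1000).astype(np.float32)))
v,u=np.nonzero(b&(np.arange(512)[None]>230)&(np.arange(512)[None]<275)&(np.arange(384)[:,None]>100)&(np.arange(384)[:,None]<285));print('blob',u.min(),u.max(),v.min(),v.max());
lo=plane([[np.median(u[v>260]),v.max()+.5]],.148,C);print('near end of top edge',lo)
```

```text
903 249 256 123 266 [0.14659567 0.14767659 0.14872368]
depth ((525.9813842773438, -324.43487548828125), (4.4862775802612305, 97.78778839111328), 10.616850852966309)
ray ((525.00537109375, -325.5104675292969), (4.456643104553223, 97.44105529785156), 10.895018577575684)
blob 249 256 123 266
near end of top edge [[ 0.51591701 -0.27725892  0.148     ]]
```

```bash
python3 -m pendant '{"offset":[[0.0086,0.0085,0.09],[0,0,0.09],[0,0,0.09],[0,0,0.0856],[0,0,0]],"delta_rot":[[0,0,0],[0,0,0],[0,0,0],[0,0,0],[0,0,0]]}' 36 40
python3 -m pendant '{"offset":[[0,0,0],[0,0,0],[0,0,0],[0,0,0],[0,0,0]],"delta_rot":[[0,0,0],[0,0,0],[0,0,0],[0,0,0],[0,0,0]]}' 0 40
```

```text
t: 3.15
eef_pos: [0.5232, -0.3268, 0.2899]
orientation: [0.768, -0.64, -0.002, 0.001]
force: [0.1, -0.2, 0.6]
grip_width: 0.0366
grasp_force: 0.0
t: 3.78
eef_pos: [0.5249, -0.3265, 0.2928]
orientation: [0.769, -0.639, 0.001, -0.0]
force: [-0.3, 0.1, 6.9]
grip_width: 0.0048
grasp_force: 41.3
```

```bash
python3 -m pendant '{"offset":[[0,0,-0.03],[0,0,-0.05],[0,0,-0.08],[0,0,-0.1],[0,0,-0.12],[0,0,-0.12],[0,0,-0.12],[0,0,-0.06],[0,0,0]],"delta_rot":[[0,0,0],[0,0,0],[0,0,0],[0,0,0],[0,0,0],[0,0,0],[0,0,0],[0,0,0],[0,0,0]]}'
python3 - <<'E'
from h import *
yaw=np.radians(-12.6);x=np.array([np.cos(yaw),np.sin(yaw),0]);s=-np.sin(np.radians(15))*x+[0,0,np.cos(np.radians(15))];n=np.cos(np.radians(15))*x+[0,0,np.sin(np.radians(15))]
foot=np.array([.6575,-.0011,.010]);M=Rdown(-102.6,15,-12.6);print(M[:,2],-s)
for up in(.14,.03):
    G=foot+s*(.130+up)+n*.0055;go(G,M)
E
```

```text
t: 4.9
eef_pos: [0.5242, -0.3263, 0.4624]
orientation: [0.769, -0.639, 0.001, -0.0]
force: [-0.6, -0.3, -1.2]
grip_width: 0.0051
grasp_force: 40.2
[ 0.25258584 -0.05645963 -0.96592583] [ 0.25258584 -0.05645963 -0.96592583]
TCP [0.5554 0.0217 0.4217] shift first [-1.346  -0.376   0.1629] rows>= 6.0 turn [0.327  0.0669 0.5104] rows>= 3.0 shift if turned first [-1.3857  0.218   0.1104]
TCP [0.5832 0.0155 0.3154] shift first [-1.3016 -0.4802  0.5881] rows>= 7.0 turn [0.327  0.0669 0.5104] rows>= 3.0 shift if turned first [-1.3857  0.218   0.5504]
```

```bash
python3 -m pendant '{"offset":[[0,0,0],[0,0,0],[0,0,0],[0,0,0],[0,0,0]],"delta_rot":[[0.0654,0.0134,0.1021],[0.0654,0.0134,0.1021],[0.0654,0.0134,0.1021],[0.0654,0.0134,0.1021],[0.0654,0.0134,0.1021]]}'
python3 -m pendant '{"offset":[[-0.139,0.022,0.011],[-0.139,0.022,0.011],[-0.139,0.022,0.011],[-0.139,0.022,0.011],[-0.139,0.022,0.011],[-0.139,0.022,0.011],[-0.139,0.022,0.011],[-0.139,0.022,0.011],[-0.139,0.022,0.011],[-0.135,0.02,0.011],[0,0,0],[0,0,0]],"delta_rot":[[0,0,0],[0,0,0],[0,0,0],[0,0,0],[0,0,0],[0,0,0],[0,0,0],[0,0,0],[0,0,0],[0,0,0],[0,0,0],[0,0,0]]}'
python3 - <<'E'
from h import *
ims=[]
for n in('scene','top'):
    im,d=get_image(n);np.savez(n+'1.npz',im=im,P=cloud(d,cam(n)));x,y,w,h=(150,100,150,150) if n=='scene' else (180,80,150,150)
    ims.append(cv2.resize(im[y:y+h,x:x+w,::-1],(400,400),interpolation=cv2.INTER_CUBIC))
    P=cloud(d,cam(n));hs=cv2.cvtColor(im,cv2.COLOR_RGB2HSV);b=(hs[...,0]>100)&(hs[...,0]<130)&(hs[...,1]>90)
    k=b&(abs(P[...,0]-.63)<.08)&(abs(P[...,1])<.09)&(P[...,2]>.08)&(P[...,2]<.35);Q=P[k]
    if len(Q)<30: print(n,len(Q));continue
    c=np.median(Q,0);nn=np.linalg.svd(Q-c)[2][2];nn*=np.sign(nn[0]);e=(Q-c)@nn;Q=Q[abs(e)<.004];c=Q.mean(0);nn=np.linalg.svd(Q-c)[2][2];nn*=np.sign(nn[0])
    print(n,len(Q),'c',c.round(4),'n',nn.round(3),'az',np.degrees(np.arctan2(nn[1],nn[0])),'tilt',np.degrees(np.arcsin(nn[2])))
    # in easel frame
    yaw=np.radians(-12.6);X=np.array([np.cos(yaw),np.sin(yaw),0]);Y=np.array([-X[1],X[0],0]);S=np.cross(nn,Y)
    foot=np.array([.6575,-.0011,.010]);s=-np.sin(np.radians(15))*X+[0,0,np.cos(np.radians(15))];N=np.cos(np.radians(15))*X+[0,0,np.sin(np.radians(15))]
    q=Q-foot;print('Y pct',np.percentile(q@Y,[.5,3,50,97,99.5]).round(4),'s',np.percentile(q@s,[.5,3,50,97,99.5]).round(4),'n',np.percentile(q@N,[3,50,97]).round(4))
cv2.imwrite('pics/hover.png',np.hstack(ims))
s=telemetry.state();print(s['t'],s['eef_pos'],np.degrees(0));
yaw=-12.6
x=np.array([np.cos(np.radians(yaw)),np.sin(np.radians(yaw)),0]);ss=-np.sin(np.radians(15))*x+[0,0,np.cos(np.radians(15))];n=np.cos(np.radians(15))*x+[0,0,np.sin(np.radians(15))]
go(np.array([.6575,-.0011,.010])+ss*.270+n*.0055,Rdown(-102.6,15,-12.6))
E
```

```text
t: 5.52
eef_pos: [0.5241, -0.3262, 0.4596]
orientation: [-0.619, 0.775, -0.101, 0.081]
force: [1.0, -0.6, -1.1]
grip_width: 0.0055
grasp_force: 40.2
t: 7.02
eef_pos: [0.5551, 0.0217, 0.4197]
orientation: [-0.62, 0.774, -0.101, 0.08]
force: [-0.3, -0.3, -0.9]
grip_width: 0.0052
grasp_force: 40.2
scene 251 c [0.6113 0.0148 0.2196] n [ 0.946 -0.197  0.258] az -11.755901682167252 tilt 14.950883404344767
Y pct [-0.0374 -0.0344 -0.0027  0.0477  0.0498] s [0.1531 0.1556 0.2123 0.2772 0.2792] n [0.0054 0.0074 0.0092]
top 0
7.125 [0.55529292 0.02115352 0.42038383] 0.0
TCP [0.5554 0.0217 0.4217] shift first [-0.0023 -0.0013 -0.0049] rows>= 1.0 turn [ 0.0029 -0.001  -0.0007] rows>= 1.0 shift if turned first [-0.0023 -0.0013 -0.0049]
```

View pics/hover.png

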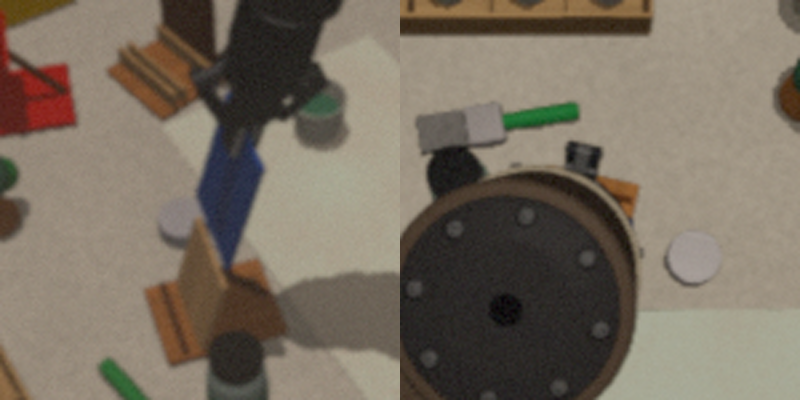

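Left view: panel held above the plate and tilted along it. Measured left edge is at +50 mm of the easel centre, lower edge ~139 mm up the slope, 14.95° tilt, so it's centred. Lowering now.

```bash
python3 -m pendant '{"offset":[[0,-0.005,0.06],[0,0,0.08],[0,0,0.09],[0,0,0.09],[0,0,0.08],[0,0,0.06],[0,0,0.04],[0,0,0.02],[0,0,0],[0,0,0]],"delta_rot":[[0,0,0],[0,0,0],[0,0,0],[0,0,0],[0,0,0],[0,0,0],[0,0,0],[0,0,0],[0,0,0],[0,0,0]]}'
cat > pn.py <<'E'
from h import *
yaw=np.radians(-12.6);X=np.array([np.cos(yaw),np.sin(yaw),0]);Y=np.array([-X[1],X[0],0])
foot=np.array([.6575,-.0011,.010]);s=-np.sin(np.radians(15))*X+[0,0,np.cos(np.radians(15))];N=np.cos(np.radians(15))*X+[0,0,np.sin(np.radians(15))]
def look(n='scene'):
    im,d=get_image(n);P=cloud(d,cam(n));hs=cv2.cvtColor(im,cv2.COLOR_RGB2HSV);b=(hs[...,0]>100)&(hs[...,0]<130)&(hs[...,1]>90)
    k=b&(abs(P[...,0]-.63)<.08)&(abs(P[...,1])<.09)&(P[...,2]>.012)&(P[...,2]<.35);Q=P[k]
    for _ in range(3):
        c=np.median(Q,0);nn=np.linalg.svd(Q-c)[2][2];nn*=np.sign(nn[0]);Q=Q[abs((Q-c)@nn)<.004]
    q=Q-foot;print(len(Q),'az',np.degrees(np.arctan2(nn[1],nn[0])).round(1),'tilt',np.degrees(np.arcsin(nn[2])).round(1),'Y',np.percentile(q@Y,[.5,3,97,99.5]).round(4),'s',np.percentile(q@s,[.5,3,97,99.5]).round(4),'n',np.percentile(q@N,[3,50,97]).round(4))
    return im,P
if __name__=='__main__': look();st=telemetry.state();print(st['t'],st['force'],st['eef_pos'])
E
python3 pn.py
```

```text
t: 8.38
eef_pos: [0.5895, 0.0143, 0.2962]
orientation: [-0.62, 0.774, -0.102, 0.082]
force: [-1.2, -0.1, 0.2]
grip_width: 0.0055
grasp_force: 40.2
156 az -10.6 tilt 14.4 Y [-0.0353 -0.0324  0.0458  0.0498] s [0.0238 0.0276 0.1492 0.1503] n [0.0074 0.0099 0.0116]
8.425 [-1.06253415  0.83905524 -0.43300022] [0.58945986 0.01435697 0.29628055]
```

```bash
python3 -m pendant '{"offset":[[0,0.002,0.014],[0,0,0.012],[0,0,0.008],[0,0,0.004],[0,0,0]],"delta_rot":[[0,0,0],[0,0,0],[0,0,0],[0,0,0],[0,0,0]]}'; python3 pn.py
```

```text
t: 9.05
eef_pos: [0.5913, 0.0138, 0.2862]
orientation: [-0.62, 0.774, -0.101, 0.081]
force: [0.7, -0.3, -1.0]
grip_width: 0.0055
grasp_force: 40.2
212 az -11.5 tilt 14.9 Y [-0.0362 -0.0335  0.05    0.0522] s [0.013  0.0164 0.1389 0.1406] n [0.0063 0.0089 0.0107]
9.1 [ 0.34630955 -0.85149947 -0.42094654] [0.5912962  0.01380913 0.28625328]
```

```bash
python3 -m pendant '{"offset":[[0,0,0.004],[0,0,0.004],[0,0,0]],"delta_rot":[[0,0,0],[0,0,0],[0,0,0]]}'; python3 -m pendant '{"offset":[[0,0.006,0],[0,0.004,0],[0,0,0]],"delta_rot":[[0,0,0],[0,0,0],[0,0,0]]}'; python3 pn.py
```

```text
t: 9.48
eef_pos: [0.5919, 0.0137, 0.2858]
orientation: [-0.62, 0.774, -0.102, 0.082]
force: [-5.4, -0.4, 10.3]
grip_width: 0.0055
grasp_force: 42.1
t: 9.85
eef_pos: [0.5902, 0.0142, 0.2854]
orientation: [-0.62, 0.774, -0.102, 0.082]
force: [-1.5, -2.8, 7.7]
grip_width: 0.0057
grasp_force: 41.4
171 az -10.0 tilt 14.5 Y [-0.0356 -0.0326  0.0475  0.0526] s [0.0121 0.0175 0.1385 0.1395] n [0.0064 0.0084 0.0102]
9.9 [-0.53125916 -2.18900134  6.53652892] [0.59021774 0.0142099  0.28539358]
```

```bash
python3 -m pendant '{"offset":[[0,0.004,0],[0,0,0],[0,0,0],[0,0,0]],"delta_rot":[[0,0,0],[0,0,0],[0,0,0],[0,0,0]]}' 22
python3 -m pendant '{"offset":[[0,0,-0.06],[0,0,-0.12],[0,0,-0.15],[0,0,-0.15],[0,0,-0.1],[0,0,0],[0,0,0]],"delta_rot":[[0,0,0],[0,0,0],[0,0,0],[0,0,0],[0,0,0],[0,0,0],[0,0,0]]}'; python3 pn.py; python3 w.py w2
python3 - <<'E'
from h import *
im,d=get_image('scene');im2,_=get_image('top');w=np.load('w2.npz')['im']
cv2.imwrite('pics/seat.png',np.hstack([cv2.resize(im[170:250,180:270,::-1],(300,267),interpolation=cv2.INTER_CUBIC),cv2.resize(w[:,:,::-1],(400,267))]))
E
```

```text
t: 10.4
eef_pos: [0.5885, 0.0145, 0.2833]
orientation: [-0.62, 0.774, -0.101, 0.081]
force: [-0.7, 0.9, -0.6]
grip_width: 0.0222
grasp_force: 0.0
t: 11.28
eef_pos: [0.5516, 0.0226, 0.4238]
orientation: [-0.62, 0.774, -0.101, 0.081]
force: [0.0, 0.7, -0.7]
grip_width: 0.0222
grasp_force: 0.0
484 az -12.7 tilt 16.6 Y [-0.034  -0.0309  0.0517  0.0537] s [0.0128 0.0188 0.1391 0.1404] n [0.0039 0.0071 0.0097]
11.325 [-0.43165229 -0.26037306  0.19096419] [0.55170536 0.02251163 0.42321142]
11.325 [0.5517 0.0225 0.4232] qpos [ 0.45  0.06 -0.42  0.21 -0.89 -0.79]
```

View pics/seat.png

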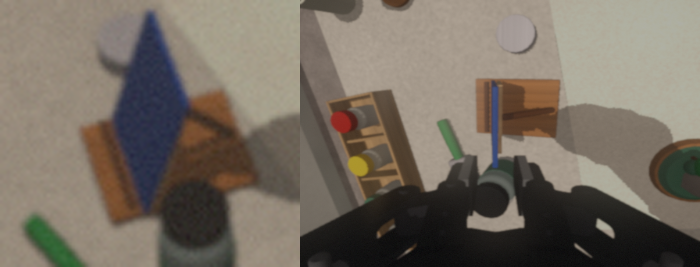

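Left: blue panel upright against the plate, foot behind the lip. Right (wrist): its top edge at column ~495 over the board, centred to the eye. I'll measure it and the tin/plate/clip next.

Run:
```python
from pn import *
def rel(P,k,nm):
    q=P[k]-foot;print(nm,k.sum(),'Y',np.percentile(q@Y,[0,1,5,95,99,100]).round(4),'s',np.percentile(q@s,[1,50,99]).round(4),'n',np.percentile(q@N,[1,50,99]).round(4))
z=np.load('w2.npz');im,P=z['im'],z['P'];hs=cv2.cvtColor(im,cv2.COLOR_RGB2HSV)
near=(abs(P[...,0]-.63)<.09)&(abs(P[...,1])<.1)
b=(hs[...,0]>100)&(hs[...,0]<130)&(hs[...,1]>90)
rel(P,b&near&(P[...,2]>.12),'wrist blue')
br=(hs[...,0]<25)&(hs[...,1]>50)
rel(P,br&near&(P[...,2]>.09)&(P[...,2]<.118),'wrist plate top')
rel(P,br&near&(P[...,2]>.004)&(P[...,2]<.014),'wrist board')
im,d=get_image('scene');P=cloud(d,cam('scene'));hs=cv2.cvtColor(im,cv2.COLOR_RGB2HSV)
near=(abs(P[...,0]-.63)<.09)&(abs(P[...,1])<.1)
b=(hs[...,0]>95)&(hs[...,0]<135)&(hs[...,1]>60)&near
rel(P,b&(P[...,2]>.02),'scene blue')
Q=(P[b&(P[...,2]>.02)]-foot)
for lo in(.02,.05,.08,.11): 
    k=(Q@s>lo)&(Q@s<lo+.03);print(lo,np.median(Q[k]@N).round(4),np.percentile(Q[k]@Y,[1,99]).round(4))
```

```text
wrist blue 723 Y [-0.0459 -0.0451 -0.0412  0.0481  0.0516  0.0529] s [0.1374 0.139  0.3436] n [-0.0007  0.0019  0.0236]
wrist plate top 441 Y [-0.0462 -0.0461 -0.0441  0.0429  0.0472  0.101 ] s [0.0967 0.1047 0.1063] n [-0.0063 -0.0044 -0.0009]
wrist board 6387 Y [-0.0493 -0.0487 -0.046   0.0451  0.0492  0.0514] s [-0.0095  0.0115  0.0243] n [-0.0913 -0.0438  0.0318]
scene blue 663 Y [-0.04   -0.0376 -0.0332  0.0523  0.0546  0.0567] s [0.0103 0.0827 0.1415] n [0.0018 0.0072 0.0105]
0.02 0.0084 [-0.0348  0.0532]
0.05 0.0074 [-0.0387  0.0538]
0.08 0.007 [-0.0363  0.0546]
0.11 0.0057 [-0.0378  0.0547]
```

Panel sits ~3–4 mm left of centre and its foot ~2 mm off the plate. I'll regrasp, lift slightly, shift right and set down again.

Run:
```python
from pn import *
go(foot+s*.130+N*.003,Rdown(-102.6,15,-12.6))
```

```text
TCP [0.5884 0.0143 0.2858] shift first [-3.000e-04 -3.500e-03  5.681e-01] rows>= 3.0 turn [ 0.0033 -0.0013  0.0002] rows>= 1.0 shift if turned first [ 3.000e-04 -2.000e-03  5.681e-01]
```

```bash
python3 -m pendant '{"offset":[[0,-0.002,0.08],[0,0,0.13],[0,0,0.14],[0,0,0.11],[0,0,0.07],[0,0,0.038],[0,0,0]],"delta_rot":[[0,0,0],[0,0,0],[0,0,0],[0,0,0],[0,0,0],[0,0,0],[0,0,0]]}'
python3 -m pendant '{"offset":[[0,0,0],[0,0,0],[0,0,0],[0,0,0]],"delta_rot":[[0,0,0],[0,0,0],[0,0,0],[0,0,0]]}' 0 40
python3 -m pendant '{"offset":[[0,0,-0.008],[0,0,-0.008],[0.007,0,0],[0.007,0,0],[0,0,0],[0,0,0]],"delta_rot":[[0,0,0],[0,0,0],[0,0,0],[0,0,0],[0,0,0],[0,0,0]]}'; python3 pn.py
```

```text
t: 12.4
eef_pos: [0.5882, 0.0143, 0.2858]
orientation: [-0.62, 0.774, -0.101, 0.08]
force: [0.5, -0.3, 0.5]
grip_width: 0.0222
grasp_force: 0.0
t: 12.9
eef_pos: [0.5885, 0.0147, 0.2875]
orientation: [-0.62, 0.774, -0.102, 0.082]
force: [-0.6, 1.2, 6.7]
grip_width: 0.0052
grasp_force: 42.2
t: 13.65
eef_pos: [0.5865, 0.0112, 0.2904]
orientation: [-0.62, 0.774, -0.101, 0.081]
force: [2.4, -0.5, 0.4]
grip_width: 0.0054
grasp_force: 41.1
193 az -12.3 tilt 15.4 Y [-0.0394 -0.0377  0.0454  0.0479] s [0.0186 0.0213 0.1409 0.144 ] n [0.004  0.0062 0.008 ]
13.7 [ 2.9156631  -1.28675378 -0.10889004] [0.58647967 0.01120809 0.29036662]
```

```bash
python3 -m pendant '{"offset":[[0,0,0.008],[0,0,0.008],[0,0,0.003],[0,0,0]],"delta_rot":[[0,0,0],[0,0,0],[0,0,0],[0,0,0]]}'
python3 -m pendant '{"offset":[[0,0,0],[0,0,0],[0,0,0]],"delta_rot":[[0,0,0],[0,0,0],[0,0,0]]}' 22
python3 -m pendant '{"offset":[[0,0,-0.06],[0,0,-0.12],[0,0,-0.15],[0,0,-0.15],[0,0,-0.1],[0,0,0],[0,0,0]],"delta_rot":[[0,0,0],[0,0,0],[0,0,0],[0,0,0],[0,0,0],[0,0,0],[0,0,0]]}'; python3 pn.py; python3 w.py w3
python3 - <<'E'
from pn import *
z=np.load('w3.npz');im,P=z['im'],z['P'];hs=cv2.cvtColor(im,cv2.COLOR_RGB2HSV)
near=(abs(P[...,0]-.63)<.09)&(abs(P[...,1])<.1)
for nm,k in(('blue',(hs[...,0]>100)&(hs[...,0]<130)&(hs[...,1]>90)&near&(P[...,2]>.12)&(P[...,2]<.16)),('plate',(hs[...,0]<25)&(hs[...,1]>50)&near&(P[...,2]>.09)&(P[...,2]<.118))):
    q=P[k]-foot;print(nm,k.sum(),'Y',np.percentile(q@Y,[0,1,5,95,99,100]).round(4),'n',np.percentile(q@N,[1,50,99]).round(4))
# tray target hover
go((.4972,.346,.15),Rdown(-74.2));go((.4972,.346,.15),Rdown(105.8))
E
```

```text
t: 14.2
eef_pos: [0.5877, 0.011, 0.2877]
orientation: [-0.62, 0.774, -0.102, 0.082]
force: [-6.0, 1.0, 16.8]
grip_width: 0.0053
grasp_force: 44.1
t: 14.58
eef_pos: [0.5874, 0.0109, 0.2852]
orientation: [-0.62, 0.774, -0.101, 0.081]
force: [0.1, 0.2, -0.4]
grip_width: 0.0223
grasp_force: 0.0
t: 15.45
eef_pos: [0.5508, 0.0191, 0.426]
orientation: [-0.62, 0.774, -0.101, 0.081]
force: [0.0, -0.1, -0.9]
grip_width: 0.0218
grasp_force: 0.0
434 az -12.9 tilt 16.1 Y [-0.0389 -0.0342  0.0488  0.0511] s [0.0127 0.0179 0.1392 0.1407] n [0.0042 0.0069 0.0092]
15.5 [-0.14419835  0.36150394 -1.70137068] [0.55085187 0.01911614 0.42547784]
15.5 [0.5509 0.0191 0.4255] qpos [ 0.44  0.06 -0.42  0.2  -0.89 -0.78]
blue 657 Y [-0.05   -0.0492 -0.0455  0.0442  0.0483  0.0493] n [-0.0002  0.0015  0.0041]
plate 459 Y [-0.0462 -0.0461 -0.0429  0.0433  0.0987  0.0999] n [-0.0062 -0.0042  0.0075]
TCP [0.4972 0.346  0.3047] shift first [-1.2296  0.602   0.338 ] rows>= 6.0 turn [-0.3229 -0.0828 -0.6275] rows>= 3.0 shift if turned first [-1.3168 -0.1491  0.4819]
TCP [0.4972 0.346  0.3047] shift first [-1.2296  0.602   0.338 ] rows>= 6.0 turn [-0.1116  0.4355  3.3442] rows>= 15.0 shift if turned first [1.3168 0.1491 0.4819]
```

Panel now centred: −50.0 to +49.3 mm. Next, the clip.

Run:
```python
from h import *
go((.4972,.346,.17),Rdown(15.8))
```

```text
TCP [0.4972 0.346  0.3247] shift first [-1.2295  0.5815  0.2606] rows>= 6.0 turn [-0.202  -0.3412 -2.6139] rows>= 12.0 shift if turned first [ 0.1491 -1.3168  0.4019]
```

```bash
python3 -m pendant '{"offset":[[0,0,0],[0,0,0],[0,0,0],[0,0,0],[0,0,0],[0,0,0],[0,0,0],[0,0,0],[0,0,0],[0,0,0],[0,0,0],[0,0,0]],"delta_rot":[[-0.0168,-0.0284,-0.2178],[-0.0168,-0.0284,-0.2178],[-0.0168,-0.0284,-0.2178],[-0.0168,-0.0284,-0.2178],[-0.0168,-0.0284,-0.2178],[-0.0168,-0.0284,-0.2178],[-0.0168,-0.0284,-0.2178],[-0.0168,-0.0284,-0.2178],[-0.0168,-0.0284,-0.2178],[-0.0168,-0.0284,-0.2178],[-0.0168,-0.0284,-0.2178],[-0.0168,-0.0284,-0.2178]]}' 50
python3 -m pendant '{"offset":[[0.0186,-0.1646,0.0502],[0.0186,-0.1646,0.0502],[0.0186,-0.1646,0.0502],[0.0186,-0.1646,0.0502],[0.0186,-0.1646,0.0502],[0.0186,-0.1646,0.0502],[0.0186,-0.1646,0.0502],[0.0186,-0.1646,0.0502],[0,0,0],[0,0,0]],"delta_rot":[[0,0,0],[0,0,0],[0,0,0],[0,0,0],[0,0,0],[0,0,0],[0,0,0],[0,0,0],[0,0,0],[0,0,0]]}'
python3 w.py w4
python3 - <<'E'
from h import *
go((.4972,.346,.17),Rdown(15.8))
z=np.load('w4.npz');im,P=z['im'],z['P'];hs=cv2.cvtColor(im,cv2.COLOR_RGB2HSV)
o=(hs[...,0]<18)&(hs[...,1]>120)&(P[...,2]>.01)&(P[...,2]<.04)
v,u=np.nonzero(o);print('orange',len(u),u.mean(),v.mean(),P[o].mean(0),cv2.minAreaRect((P[o][:,:2]*1000).astype(np.float32)))
dk=(hs[...,2]<70)&(P[...,2]>.018)&(P[...,2]<.032)&(np.hypot(P[...,0]-.54,P[...,1]-.357)<.09)
d=np.array([np.cos(np.radians(195.8)),np.sin(np.radians(195.8))]);q=P[dk][:,:2]-[.5355,.357]
print('dark',dk.sum(),np.percentile(P[dk][:,2],[5,50,95]),'along',np.percentile(q@d,[0,1,99,100]).round(4))
g=(P[...,2]>.028)&(P[...,2]<.036)&(np.hypot(P[...,0]-.54,P[...,1]-.357)<.1);print('walls',g.sum(),cv2.minAreaRect((P[g][:,:2]*1000).astype(np.float32)))
E
```

```text
t: 17.05
eef_pos: [0.5513, 0.0191, 0.4248]
orientation: [0.99, 0.14, -0.001, 0.0]
force: [0.3, -0.3, -0.5]
grip_width: 0.0497
grasp_force: 0.0
t: 18.3
eef_pos: [0.4975, 0.346, 0.3246]
orientation: [0.99, 0.138, 0.0, 0.001]
force: [-0.4, 0.1, -0.3]
grip_width: 0.0499
grasp_force: 0.0
18.3 [0.4975 0.346  0.3246] qpos [ 0.93  0.31 -0.25  0.   -1.01  0.92]
TCP [0.4972 0.346  0.3247] shift first [-0.0015 -0.002   0.0015] rows>= 1.0 turn [ 0.001  -0.0012 -0.0006] rows>= 1.0 shift if turned first [-0.0015 -0.002   0.0015]
orange 409 313.3960880195599 257.78973105134475 [0.43315867 0.26140936 0.01823342] ((406.683837890625, 233.1949462890625), (255.4497528076172, 176.68174743652344), 85.25975036621094)
dark 2567 [0.02296058 0.02751637 0.02874519] along [-0.0562 -0.0559  0.0541  0.0562]
walls 2268 ((537.0634155273438, 359.292236328125), (115.53580474853516, 76.31072235107422), 16.26506805419922)
```

View pics/w4.png

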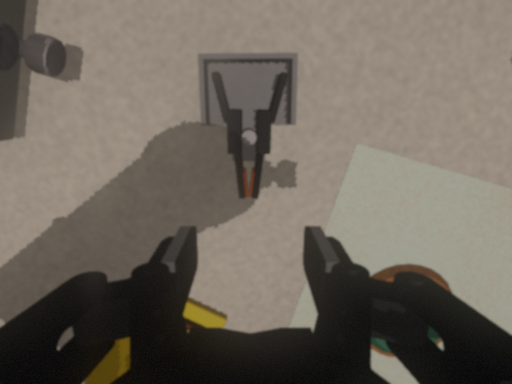

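Wrist view: clip's hinge pin at (249,138), nose tip (249,197), straight in the image so the yaw is right. Casting these onto the clip's top plane.

Run:
```python
from h import *
C=cam('wrist');z=np.load('w4.npz');im,P=z['im'],z['P']
print('hinge,tip top plane',plane([[249,138],[249,197],[249,197]],.028,C).round(4), P[138,249],P[190,243])
hs=cv2.cvtColor(im,cv2.COLOR_RGB2HSV)
v,u=np.mgrid[:384,:512];b=(abs(u-249)<45)&(v>50)&(v<205)
k=b&(P[...,2]>.024)&(P[...,2]<.03);H=plane([[249,138]],.028,C)[0]
d=np.array([np.cos(np.radians(195.8)),np.sin(np.radians(195.8))]);e=np.array([-d[1],d[0]])
q=P[k][:,:2]-H[:2]
for lo in range(-65,60,8):
    m=(q@d*1000>=lo)&(q@d*1000<lo+8);print(lo,m.sum(),((q@e)[m].min()*1000).round(1) if m.any() else '',((q@e)[m].max()*1000).round(1) if m.any() else '')
print('max along',(q@d).max())
```

```text
hinge,tip top plane [[0.5307 0.3559 0.028 ]
 [0.4819 0.3422 0.028 ]
 [0.4819 0.3422 0.028 ]] [0.53048112 0.35620252 0.02854336] [0.48602611 0.34902294 0.02703044]
-65 82 -34.4 33.4
-57 55 -30.1 32.4
-49 183 -30.0 32.5
-41 174 -35.6 32.5
-33 196 -35.8 32.5
-25 353 -35.7 32.6
-17 347 -35.7 32.7
-9 365 -18.4 17.0
-1 365 -18.6 16.3
7 223 -18.7 16.4
15 141 -13.0 10.6
23 150 -12.2 9.8
31 172 -11.5 9.1
39 170 -10.7 7.4
47 89 -9.9 6.6
55 0  
max along 0.05255875367756366
```

Run:
```python
from h import *
go((.4938,.3468,.027),Rdown(15.8))
```

```text
TCP [0.4938 0.3468 0.1817] shift first [-0.0142 -0.0092  0.5735] rows>= 3.0 turn [ 0.001  -0.0012 -0.0006] rows>= 1.0 shift if turned first [-0.0137 -0.0088  0.5735]
```

```bash
python3 -m pendant '{"offset":[[-0.014,-0.009,0.08],[0,0,0.14],[0,0,0.14],[0,0,0.1],[0,0,0.07],[0,0,0.0435],[0,0,0]],"delta_rot":[[0,0,0],[0,0,0],[0,0,0],[0,0,0],[0,0,0],[0,0,0],[0,0,0]]}'
python3 -m pendant '{"offset":[[0,0,0],[0,0,0],[0,0,0],[0,0,0],[0,0,0]],"delta_rot":[[0,0,0],[0,0,0],[0,0,0],[0,0,0],[0,0,0]]}' 0 35
```

```text
t: 19.23
eef_pos: [0.4939, 0.3471, 0.1819]
orientation: [0.991, 0.137, 0.001, 0.0]
force: [-0.3, 0.7, -0.2]
grip_width: 0.05
grasp_force: 0.0
t: 19.85
eef_pos: [0.4941, 0.3478, 0.1832]
orientation: [0.99, 0.138, 0.002, -0.001]
force: [-2.1, 0.2, 6.2]
grip_width: 0.0196
grasp_force: 34.3
```

```bash
python3 -m pendant '{"offset":[[0,0,-0.04],[0,0,-0.08],[0,0,-0.12],[0,0,-0.12],[0,0,-0.08],[0,0,0],[0,0,0]],"delta_rot":[[0,0,0],[0,0,0],[0,0,0],[0,0,0],[0,0,0],[0,0,0],[0,0,0]]}'
python3 - <<'E'
from h import *
go((.56,.235,.178-.1547+.06),Rdown(-102.6))
E
```

```text
t: 20.72
eef_pos: [0.4933, 0.3471, 0.2916]
orientation: [0.991, 0.137, 0.001, 0.0]
force: [-0.7, 0.2, -1.0]
grip_width: 0.02
grasp_force: 34.1
TCP [0.56  0.235 0.238] shift first [0.1346 0.5038 0.2148] rows>= 3.0 turn [-1.2000e-03 -1.1000e-03  2.6305e+00] rows>= 12.0 shift if turned first [ 0.3793 -0.358   0.2145]
```

```bash
python3 -m pendant '{"offset":[[0.027,0.1008,0.0],[0.027,0.1008,0.04],[0.027,0.1008,0.05],[0.027,0.1008,0.06],[0.027,0.1008,0.065],[0,0,0]],"delta_rot":[[0,0,0],[0,0,0],[0,0,0],[0,0,0],[0,0,0],[0,0,0]]}'
python3 -m pendant '{"offset":[[0,0,0],[0,0,0],[0,0,0],[0,0,0],[0,0,0],[0,0,0],[0,0,0],[0,0,0],[0,0,0],[0,0,0],[0,0,0],[0,0,0]],"delta_rot":[[0,0,0.2192],[0,0,0.2192],[0,0,0.2192],[0,0,0.2192],[0,0,0.2192],[0,0,0.2192],[0,0,0.2192],[0,0,0.2192],[0,0,0.2192],[0,0,0.2192],[0,0,0.2192],[0,0,0.2192]]}'
python3 -m pendant '{"offset":[[0,0,0.08],[0,0,0.08],[0,0,0.05],[0,0,0.02],[0,0,0.01],[0,0,0]],"delta_rot":[[0,0,0],[0,0,0],[0,0,0],[0,0,0],[0,0,0],[0,0,0]]}'
```

```text
t: 21.48
eef_pos: [0.5603, 0.2333, 0.2357]
orientation: [0.991, 0.136, -0.001, 0.001]
force: [0.1, -0.5, 0.1]
grip_width: 0.0197
grasp_force: 34.1
t: 22.98
eef_pos: [0.5601, 0.2359, 0.2382]
orientation: [-0.623, 0.782, -0.0, 0.0]
force: [-1.2, 0.1, -1.3]
grip_width: 0.0196
grasp_force: 34.1
t: 23.72
eef_pos: [0.5607, 0.2355, 0.1788]
orientation: [-0.625, 0.78, -0.0, 0.001]
force: [-0.2, 0.8, -0.4]
grip_width: 0.0199
grasp_force: 34.1
```

Not yet touching (no contact force); lower 1 mm more and release, then back off and look.

```bash
python3 -m pendant '{"offset":[[0,0,0.005],[0,0,0]],"delta_rot":[[0,0,0],[0,0,0]]}'
python3 -m pendant '{"offset":[[0,0,0],[0,0,0],[0,0,0]],"delta_rot":[[0,0,0],[0,0,0],[0,0,0]]}' 45
python3 -m pendant '{"offset":[[0,0,-0.1],[0,0,-0.15],[0.05,0,-0.15],[0.1,0,-0.05],[0.1,0,0],[0.06,0,0],[0,0,0],[0,0,0]],"delta_rot":[[0,0,0],[0,0,0],[0,0,0],[0,0,0],[0,0,0],[0,0,0],[0,0,0],[0,0,0]]}' 
python3 w.py w5
```

```text
t: 23.98
eef_pos: [0.5607, 0.2354, 0.1776]
orientation: [-0.625, 0.78, -0.0, 0.001]
force: [0.4, -0.0, -0.5]
grip_width: 0.0199
grasp_force: 34.1
t: 24.35
eef_pos: [0.5606, 0.2353, 0.1773]
orientation: [-0.625, 0.78, -0.0, 0.001]
force: [0.3, 0.5, 0.3]
grip_width: 0.0449
grasp_force: 0.0
t: 25.35
eef_pos: [0.5437, 0.1597, 0.289]
orientation: [-0.625, 0.78, -0.0, 0.0]
force: [0.1, -0.1, -0.6]
grip_width: 0.0446
grasp_force: 0.0
25.35 [0.5437 0.1597 0.289 ] qpos [ 0.63  0.28 -0.38  0.   -0.9  -0.85]
```

View pics/w5.png

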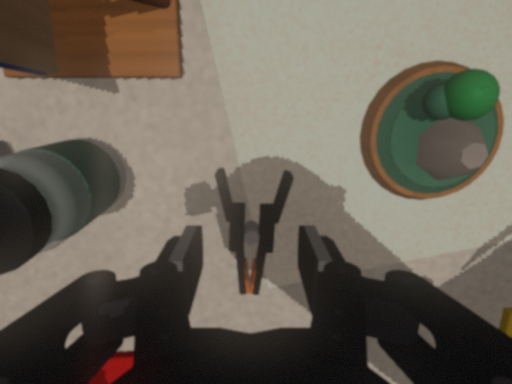

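Wrist view: clip flat on the table, handles' ends at (222,172)/(288,174), hinge (251,235), nose tip (249,292); jar and diorama are clear of it.

Run:
```python
from h import *
st=telemetry.state();C=cam('wrist',st);z=np.load('w5.npz');im,P=z['im'],z['P']
pts=plane([[251,235],[249,292],[222,172],[288,174]],.022,C);print(pts.round(4))
k=(P[...,2]>.014)&(P[...,2]<.03)&(np.hypot(P[...,0]-.551,P[...,1]-.197)<.07)
d=np.array([np.cos(np.radians(77.4)),np.sin(np.radians(77.4))]);e=np.array([-d[1],d[0]]);H=np.array([.5505,.1965]);q=P[k][:,:2]-H
print('z',np.percentile(P[k][:,2],[5,50,95]),'along',np.percentile(q@d,[.2,99.8]).round(4))
for lo in range(-56,60,8):
    m=(q@d*1000>=lo)&(q@d*1000<lo+8);print(lo,m.sum(),np.round(np.percentile((q@e)[m]*1000,[1,99]),1) if m.any() else '')
```

```text
[[0.5511 0.1976 0.022 ]
 [0.5639 0.2474 0.022 ]
 [0.5613 0.143  0.022 ]
 [0.5133 0.1553 0.022 ]]
z [0.01722915 0.02146975 0.02272979] along [-0.0493  0.054 ]
-56 30 [-28.2 -22.7]
-48 194 [-27.6  30.5]
-40 186 [-26.2  28.7]
-32 182 [-24.3  26. ]
-24 368 [-22.1  23.6]
-16 365 [-20.7  21.4]
-8 385 [-17.7  17. ]
0 410 [-17.9  17.2]
8 261 [-18.9  16.5]
16 145 [-13.3  13. ]
24 156 [-12.6   9.4]
32 182 [-11.9   7.9]
40 180 [-11.1   7.1]
48 129 [-10.9   6.1]
56 0
```

Run:
```python
from h import *
go((.5411,.1613,.020),Rdown(-104.8))
```

```text
TCP [0.5411 0.1613 0.1747] shift first [-0.0031  0.012   0.4574] rows>= 2.0 turn [-0.0014  0.0002  0.0494] rows>= 1.0 shift if turned first [-0.0028  0.0116  0.4574]
```

```bash
python3 -m pendant '{"offset":[[-0.003,0.012,0],[0,0,0.05],[0,0,0.09],[0,0,0.11],[0,0,0.09],[0,0,0.07],[0,0,0.0474],[0,0,0]],"delta_rot":[[0,0,0.049],[0,0,0],[0,0,0],[0,0,0],[0,0,0],[0,0,0],[0,0,0],[0,0,0]]}' 78 40
python3 -m pendant '{"offset":[[0,0,0],[0,0,0],[0,0,0],[0,0,0],[0,0,0],[0,0,0]],"delta_rot":[[0,0,0],[0,0,0],[0,0,0],[0,0,0],[0,0,0],[0,0,0]]}' 0 40
```

```text
t: 26.4
eef_pos: [0.5407, 0.161, 0.174]
orientation: [-0.61, 0.792, -0.0, -0.0]
force: [-0.4, 0.7, -0.3]
grip_width: 0.078
grasp_force: 0.0
t: 27.15
eef_pos: [0.5418, 0.1613, 0.1772]
orientation: [-0.611, 0.792, -0.001, 0.002]
force: [0.4, -1.2, 7.8]
grip_width: 0.0323
grasp_force: 39.8
```

```bash
python3 -m pendant '{"offset":[[0,0,-0.04],[0,0,-0.08],[0,0,-0.14],[0,0,-0.18],[0,0,-0.18],[0,0,-0.14],[0,0,-0.08],[0,0,0],[0,0,0]],"delta_rot":[[0,0,0],[0,0,0],[0,0,0],[0,0,0],[0,0,0],[0,0,0],[0,0,0],[0,0,0],[0,0,0]]}'
python3 w.py w6
python3 - <<'E'
from pn import *
C=calibration('wrist');T=np.array(C['tool_from_camera']);z=np.load('w6.npz');d=z['d'];f,cx,cy,_,_=cam('wrist')
v,u=np.mgrid[:384,:512];Q=np.stack([(u-cx)/f*d,(v-cy)/f*d,d],-1)@T[:3,:3].T+T[:3,3];Q[d==0]=np.nan
k=(Q[...,2]>.13)&(Q[...,2]<.19)&(abs(Q[...,1])<.04)&(Q[...,0]<.03)
q=Q[k]
for lo in range(-100,30,8):
    m=(q[:,0]*1000>=lo)&(q[:,0]*1000<lo+8)
    if m.sum()>3: print(lo,m.sum(),'y',np.round(np.percentile(q[m,1]*1000,[1,25,50,75,99]),1),'z',np.round(np.percentile(q[m,2]*1000,[5,50,95]),1))
M=Rdown(-102.6,15,-12.6)
for Yo in(-.171,-.109): go(foot+s*.0715+N*.0005+Y*Yo,M)
E
```

```text
t: 28.28
eef_pos: [0.5401, 0.1608, 0.3848]
orientation: [-0.61, 0.792, -0.0, 0.0]
force: [-0.0, 0.5, -1.1]
grip_width: 0.0324
grasp_force: 40.1
28.275 [0.5401 0.1608 0.3848] qpos [ 0.64  0.19 -0.27  0.   -1.11 -0.89]
-52 12 y [-20.  -19.1   0.1  19.4  20.5] z [170.2 174.3 176.5]
-44 400 y [-18.2  -1.6  -0.    1.8  18.4] z [157.5 164.4 175.5]
-36 737 y [-15.8  -9.2   2.7   9.1  16. ] z [154.9 155.9 157.2]
-28 1209 y [-16.2  -7.6   0.9   7.6  16.2] z [155.  155.9 169.6]
-20 1469 y [-16.   -8.8  -1.4   8.9  16.3] z [155.2 160.3 174.6]
-12 931 y [-17.7 -15.5  10.8  15.9  18.1] z [134.8 154.9 165.4]
-4 1063 y [-17.6 -15.8  10.8  16.3  18.1] z [132.8 154.5 165.3]
4 3088 y [-29.5 -18.4   0.2  18.9  29.9] z [132.4 150.6 165.7]
12 505 y [-26.3 -13.8 -11.   14.1  27.2] z [130.7 162.7 174.4]
TCP [ 0.5635 -0.1553  0.2286] shift first [ 1.1986 -0.4129  0.6234] rows>= 6.0 turn [ 0.3329 -0.0065 -0.0484] rows>= 2.0 shift if turned first [ 1.2136 -0.1932  0.6969]
TCP [ 0.5771 -0.0948  0.2286] shift first [ 0.9508 -0.4035  0.6234] rows>= 5.0 turn [ 0.3329 -0.0065 -0.0484] rows>= 2.0 shift if turned first [ 0.9656 -0.1932  0.6969]
```

View pics/w6.png

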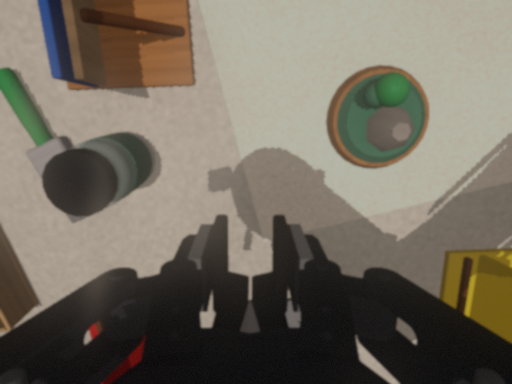

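Wrist view: handles pinched between the fingers (205–295, row ~250), clip symmetric about the tool axis with the hinge ~38–40 mm ahead. The nose is hidden under the gripper. Crossing to the right side of the easel now.

```bash
python3 -m pendant '{"offset":[[0,0,0],[0,0,0],[0,0,0],[0.08,-0.0125,0],[0.152,-0.024,0],[0.17,-0.027,0],[0.17,-0.027,0],[0.17,-0.027,0],[0.17,-0.027,0],[0.16,-0.026,0],[0.1416,-0.0227,0],[0,0,0]],"delta_rot":[[0.111,-0.0022,-0.0161],[0.111,-0.0022,-0.0161],[0.111,-0.0022,-0.0161],[0,0,0],[0,0,0],[0,0,0],[0,0,0],[0,0,0],[0,0,0],[0,0,0],[0,0,0],[0,0,0]]}'
python3 -m pendant '{"offset":[[0,0,0.06],[0,0,0.12],[0,0,0.14],[0,0,0.14],[0,0,0.12],[0,0,0.08],[0,0,0.0369],[0,0,0],[0,0,0]],"delta_rot":[[0,0,0],[0,0,0],[0,0,0],[0,0,0],[0,0,0],[0,0,0],[0,0,0],[0,0,0],[0,0,0]]}'
python3 - <<'E'
from pn import *
M=Rdown(-102.6,15,-12.6);go(foot+s*.0715+N*.0005+Y*-.171,M)
im,P=look();x,y,w,h=190,140,80,80
im2,d2=get_image('top');P2=cloud(d2,cam('top'));np.savez('cl.npz',im=im,P=P,im2=im2,P2=P2)
cv2.imwrite('pics/cl1.png',np.hstack([cv2.resize(a[y:y+80,x:x+80,::-1],(400,400),interpolation=cv2.INTER_CUBIC) for a,x,y in((im,185,150),(im2,225,125))]))
for nm,I,PP in(('scene',im,P),('top',im2,P2)):
    hs=cv2.cvtColor(I,cv2.COLOR_RGB2HSV);q=PP-foot;Yc,sc,nc=q@Y,q@s,q@N
    k=(Yc<-.055)&(Yc>-.15)&(sc>.03)&(sc<.09)&(abs(nc)<.035)
    print(nm,k.sum(),'Y',np.percentile(Yc[k],[0,2,98,100]).round(4) if k.any() else '', 's',np.percentile(sc[k],[2,50,98]).round(4) if k.any() else '','n',np.percentile(nc[k],[2,50,98]).round(4) if k.any() else '')
E
```

```text
t: 29.82
eef_pos: [0.5193, -0.1477, 0.397]
orientation: [-0.618, 0.775, -0.101, 0.082]
force: [0.2, 0.1, -1.7]
grip_width: 0.0321
grasp_force: 40.1
t: 30.95
eef_pos: [0.5644, -0.1548, 0.23]
orientation: [-0.62, 0.774, -0.102, 0.083]
force: [0.4, -0.2, 0.5]
grip_width: 0.0323
grasp_force: 40.1
TCP [ 0.5635 -0.1553  0.2286] shift first [0.0029 0.0043 0.0045] rows>= 1.0 turn [-0.0029  0.0017  0.0002] rows>= 1.0 shift if turned first [0.0029 0.0043 0.0045]
584 az -12.8 tilt 16.1 Y [-0.0413 -0.0377  0.0484  0.0511] s [0.0144 0.019  0.1391 0.141 ] n [0.0043 0.0069 0.009 ]
scene 267 Y [-0.1499 -0.1475 -0.0758 -0.0749] s [0.0499 0.0688 0.0736] n [-0.0145  0.0063  0.0237]
top 251 Y [-0.1498 -0.1477 -0.0794 -0.0786] s [0.0515 0.0713 0.075 ] n [-0.0158  0.0038  0.022 ]
```

View pics/cl1.png

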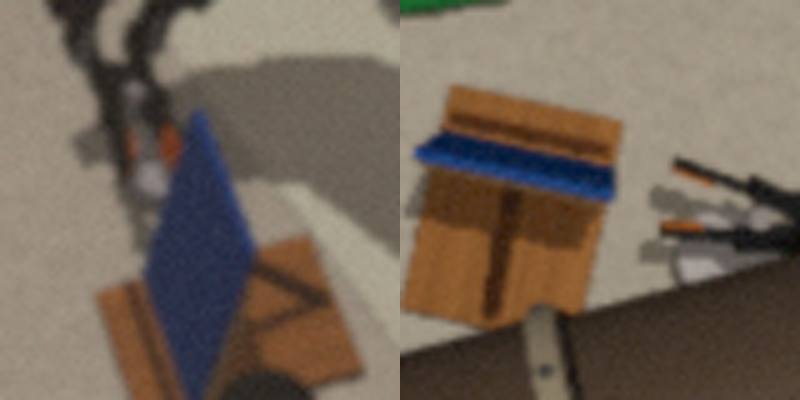

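Left (scene) and right (top): jaws wide open beside the panel's right edge, facing it. Tips at Y ≈ −77 mm, panel edge −50. I'll check the mid-line of the jaws against the sandwich.

Run:
```python
from pn import *
z=np.load('cl.npz')
for a in('P','P2'):
    q=z[a]-foot;Yc,sc,nc=q@Y,q@s,q@N
    k=(Yc<-.055)&(Yc>-.15)&(sc>.045)&(sc<.09)&(abs(nc)<.035)
    for lo in range(-130,-72,8):
        m=k&(Yc*1000>=lo)&(Yc*1000<lo+8)
        if m.sum()<6: continue
        n=np.sort(nc[m]*1000);g=np.argmax(np.diff(n));print(a,lo,m.sum(),'outer',n[0].round(1),n[-1].round(1),'inner gap',n[g].round(1),n[g+1].round(1),'s',np.percentile(sc[m],[5,50,95]).round(4))
hs=cv2.cvtColor(z['im2'],cv2.COLOR_RGB2HSV)
for im,a in((z['im'],'P'),(z['im2'],'P2')):
    hs=cv2.cvtColor(im,cv2.COLOR_RGB2HSV);q=z[a]-foot;Yc,sc,nc=q@Y,q@s,q@N
    k=(Yc<-.055)&(Yc>-.15)&(sc>.03)&(sc<.09)&(abs(nc)<.035)&(hs[...,0]<18)&(hs[...,1]>100)
    for sg in(-1,1):
        m=k&((nc-.004)*sg>0);print(a,'orange',m.sum(),q[m].mean(0)@Y if m.any() else '',nc[m].mean())
    # panel and plate at the right edge
    b=(hs[...,0]>100)&(hs[...,0]<130)&(hs[...,1]>90)&(Yc<-.02)&(Yc>-.06)&(sc>.05)&(sc<.075);print(a,'panel front n near clip',b.sum(),np.median(nc[b]))
```

```text
P -130 43 outer -14.9 23.1 inner gap 9.9 12.6 s [0.0515 0.0693 0.0736]
P -122 45 outer -16.8 24.1 inner gap 6.9 10.5 s [0.0527 0.065  0.0727]
P -114 23 outer -14.7 20.9 inner gap -6.4 14.1 s [0.0531 0.0689 0.0718]
P -106 18 outer -15.5 22.0 inner gap -7.2 16.2 s [0.0554 0.066  0.0737]
P -98 21 outer -12.9 22.5 inner gap -6.5 15.4 s [0.0538 0.0688 0.073 ]
P -90 27 outer -14.2 24.6 inner gap -7.8 14.1 s [0.0513 0.0674 0.073 ]
P -82 23 outer -9.5 25.4 inner gap -9.5 16.3 s [0.052  0.0615 0.0706]
P2 -130 49 outer -16.6 21.7 inner gap -4.4 -2.0 s [0.0668 0.0717 0.0736]
P2 -122 26 outer -16.7 23.0 inner gap -6.3 11.7 s [0.0627 0.0713 0.0749]
P2 -114 18 outer -14.3 19.5 inner gap -7.8 13.3 s [0.0666 0.07   0.0722]
P2 -106 17 outer -14.9 20.6 inner gap -8.1 13.3 s [0.0592 0.0714 0.0735]
P2 -98 21 outer -14.6 22.0 inner gap -8.4 14.6 s [0.0555 0.0714 0.0737]
P2 -90 24 outer -17.0 23.0 inner gap -9.7 15.4 s [0.055  0.0715 0.0741]
P2 -82 13 outer -17.4 23.2 inner gap -10.3 17.0 s [0.0549 0.0698 0.0726]
P orange 29 -0.09154024238783351 -0.00956915149384876
P orange 9 -0.08586316944881588 0.017206881801378752
P panel front n near clip 20 0.0071543254006912055
P2 orange 23 -0.08896471973937191 -0.010668596616371779
P2 orange 16 -0.08823630134376288 0.017374406493336096
P2 panel front n near clip 8 0.0067990758417816365
```

```bash
python3 -m pendant '{"offset":[[0,0.0108,0],[0,0,0],[-0.04,0,0],[-0.06,0,0],[-0.05,0,0],[-0.04,0,0],[-0.02,0,0],[-0.014,0,0],[0,0,0],[0,0,0]],"delta_rot":[[0,0,0],[0,0,0],[0,0,0],[0,0,0],[0,0,0],[0,0,0],[0,0,0],[0,0,0],[0,0,0],[0,0,0]]}'
cat > v.py <<'E'
import sys
from pn import *
im,P=look();im2,d2=get_image('top');P2=cloud(d2,cam('top'))
cv2.imwrite(f'pics/{sys.argv[1]}.png',np.hstack([cv2.resize(a[y:y+80,x:x+80,::-1],(400,400),interpolation=cv2.INTER_CUBIC) for a,x,y in((im,185,150),(im2,225,125))]))
for a,PP in(('scene',P),('top',P2)):
    q=PP-foot;Yc,sc,nc=q@Y,q@s,q@N;k=(Yc<-.053)&(Yc>-.075)&(sc>.045)&(sc<.09)&(abs(nc)<.035)
    if k.sum()>3: n=np.sort(nc[k]*1000);print(a,k.sum(),'outer',n[0].round(1),n[-1].round(1),'s',np.percentile(sc[k],[5,50,95]).round(4))
st=telemetry.state();print(st['t'],np.round(st['force'],1),st['eef_pos'])
E
python3 v.py cl2
```

```text
t: 32.3
eef_pos: [0.5738, -0.1, 0.2287]
orientation: [-0.62, 0.774, -0.102, 0.082]
force: [-0.1, -0.4, -0.2]
grip_width: 0.0323
grasp_force: 40.1
541 az -13.0 tilt 16.0 Y [-0.0442 -0.0384  0.049   0.0508] s [0.0156 0.0187 0.1392 0.1415] n [0.004  0.0069 0.009 ]
scene 63 outer -4.2 20.9 s [0.0519 0.0682 0.0732]
top 85 outer -21.2 19.1 s [0.0546 0.0703 0.0735]
32.4 [-0.1 -0.  -0. ] [ 0.57383766 -0.10003562  0.22868977]
```

View pics/cl2.png

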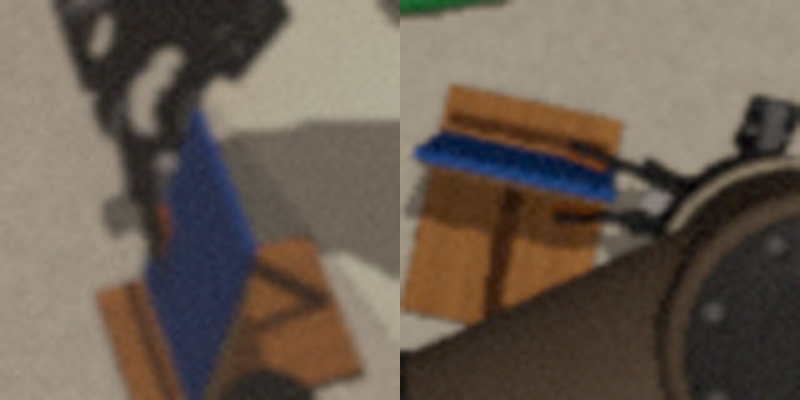

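The jaws straddle panel and plate with no contact force. Letting the clip close in two steps.

```bash
python3 -m pendant '{"offset":[[0,0,0],[0,0,0],[0,0,0]],"delta_rot":[[0,0,0],[0,0,0],[0,0,0]]}' 46
python3 -m pendant '{"offset":[[0,0,0],[0,0,0],[0,0,0],[0,0,0]],"delta_rot":[[0,0,0],[0,0,0],[0,0,0],[0,0,0]]}' 72
python3 -m pendant '{"offset":[[0,0,-0.03],[0,0,-0.06],[0,0,-0.12],[0,0,-0.16],[0,0,-0.16],[0,0,-0.1],[0.1,0,0],[0.16,0,0],[0.16,0,0],[0.1,0,0],[0,0,0]],"delta_rot":[[0,0,0],[0,0,0],[0,0,0],[0,0,0],[0,0,0],[0,0,0],[0,0,0],[0,0,0],[0,0,0],[0,0,0],[0,0,0]]}'
python3 v.py cl3
```

```text
t: 32.78
eef_pos: [0.5741, -0.0998, 0.2289]
orientation: [-0.62, 0.774, -0.102, 0.083]
force: [0.5, -0.1, -1.5]
grip_width: 0.0456
grasp_force: 4.6
t: 33.28
eef_pos: [0.5739, -0.0998, 0.2287]
orientation: [-0.62, 0.774, -0.102, 0.082]
force: [-0.3, -0.2, 0.3]
grip_width: 0.0725
grasp_force: 0.0
t: 34.65
eef_pos: [0.5049, -0.2191, 0.3811]
orientation: [-0.619, 0.774, -0.102, 0.083]
force: [0.1, -0.1, 0.3]
grip_width: 0.0723
grasp_force: 0.0
407 az -13.0 tilt 15.0 Y [-0.0421 -0.0369  0.0476  0.0513] s [0.0152 0.0207 0.1401 0.1431] n [0.0044 0.0065 0.0084]
scene 70 outer -5.2 20.5 s [0.052  0.0681 0.074 ]
top 79 outer -18.2 19.2 s [0.0584 0.0713 0.0737]
34.75 [-0.1 -0.   0.7] [ 0.5053144  -0.21789847  0.3809713 ]
```

View pics/cl3.png

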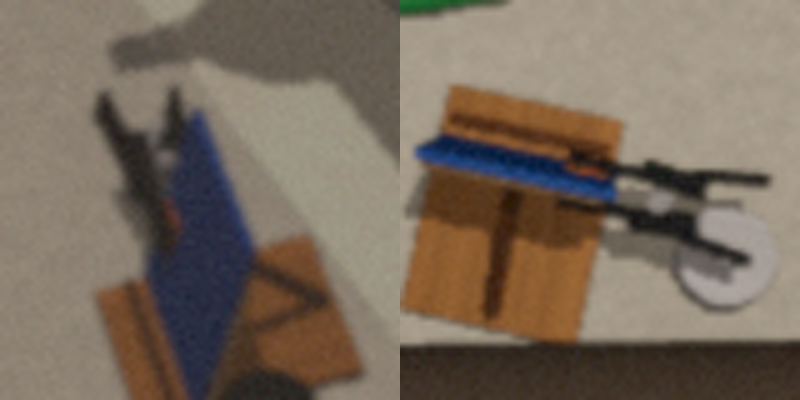

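The clip holds the right edge on its own, across panel (front pad) and plate (back pad). The panel lies flush (tilt 15.0°, Y −50 to +50 mm) and the gripper is clear. Handing in.

```bash
python3 -c "
from workcell import workorder
print(workorder.close_job())"
```

```text
the job is handed in; nothing more can be done
None
```

The blue panel is seated centred and flush on the easel, and the spring clip grips panel and back plate together on the right edge, released. I handed the job in at about 35 s of the 72 s allowed; no verdict came back.

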